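# Unclip a relay module from the test socket and snap it into the next one

### The arm

A 6-joint arm with a two-finger parallel gripper is mounted at the origin on a cart in front of the work surface, level with it; the furniture and walls round the work are solid. World frame = base frame: x ahead of the robot, y to its left, z up, the work surface at z = 0. Lengths are in mm, angles in rad, forces in N, time in s.
With the tool pointing down it reaches from about 275 to 725 mm from the base axis. Payload 15.9 kg.
Tool frame: the origin (TCP) lies at the very end of the fingers, on their centre line; the grasp point (between the pads) lies 19 mm behind it; z points along the fingers, y is the direction in which the jaws open and shut (so a half turn about z gives the same grasp; the last joint's range is limited). The gripper opens to 85 mm and grips with 20 to 120 N. Pads are 22 mm wide; open, the fingers measure 114 mm over their backs; the gripper's body (76 mm by 85 mm) begins 54 mm behind the grasp point. The pads swing forward as they close: fully open they stand 13 mm farther back than shut.
Start: joints at [1.173, 0.213, -0.034, 1.323, 0, 1.571], TCP at [193.688, 460.945, 231.306] pointing down, gripper open.
Joint ranges: [-2.98, 2.98], [-0.74, 1.72], [-1.14, 1.35], [-2.1, 2.04], [-1.57, 1.44], [-3.14, 3.14]. Speed limits (rad/s): [1.89, 1.89, 2.39, 2.57, 3.14, 3.14].

### API

Orientations are given as a unit quaternion [w, x, y, z].
In Python, from cell import r gives the robot as it stands. Calls block until the motion is done:
- r.movep(position, orientation): joint-space move of the TCP to a pose.
- r.line_to(position, rot=None, rate=150): straight line of the TCP; rot=None keeps the orientation; rate is the mean speed in mm/s.
- r.move_joints(angles): joint-space move.
- r.set_gripper(opening, grip_force=None): finger opening in mm; grip_force is the grip in N (None keeps the last); returns when the fingers have stopped.
- r.dwell(seconds).
- r.ik(position, orientation): joint angles nearest the present ones, or None.
- r.snapshot(name): name is "scene" or "top" or "wrist"; returns a dict with "image" (480x640x3 uint8, red, green, blue), "depth" (480x640 float32, mm along the optical axis (not along the pixel's ray), 0 where there is no reading), "K" (3x3 intrinsics, pixels), "origin" and "rotation" of the camera in the world. Camera axes: x right, y up, looking along -z (the intrinsics and any distortion apply to the point x, -y, -z); pixel columns grow to the right and rows downward; lengths in mm; the calibration is good to about 2 mm. A picture is of the moment at which its call begins.
A pose or a line that the arm cannot do raises r.PlanningError and nothing moves.
- r.hand_in(): hands the job in, once; it reports no verdict.
Trained networks look in a picture, given as the dict that the camera call returned (one of the last four; its "shot" number tells which), for a name from the list of things; names that differ only in an ending like _2 or _b are one class to them, and where a whole thing is asked for, a point or a joint stands for the part that bears it (a point fixed in the world has none). Each returns a list of dicts, best first, with "score" (0 to 1); they miss things now and then, are a little off and sometimes report something else, mostly with a low value. They report only what shows in the picture. A call takes as long as a camera call. They do not tell look-alikes from the thing itself.
- r.find_in(picture, label): "position" ([x, y, z] in mm, in the coordinates of the camera as it stood for that picture, good to about 4 mm: the middle of the surface that is visible of it).
- r.cut_out(picture, label): "mask" (480x640 bool, what is visible of it).
- r.spot_point(picture, label): "position" ([x, y, z] in mm, in the coordinates of the camera as it stood for that picture, good to about 4 mm: a listed point, or the origin of a listed thing).
Readings, each from a call of its own:
- r.current_time(): time.
- r.current_joint_positions(): joint angles.
- r.current_qd(): joint speeds.
- r.current_effort(): joint torques, N m.
- r.current_tcp_pos(): TCP position.
- r.current_orientation(): TCP orientation.
- r.current_contact_force(): force on the tool from outside, world axes, zero at the start.
- r.current_wrist_torque(): the same for the moment, N m.
- r.current_opening(): finger opening in mm.
Only numpy, scipy, OpenCV 4.12 (cv2) and the standard library are available. Lean on these libraries where they do the work, as an engineer would, in place of code of your own. Each camera call takes 0.05 s, during which the arm holds its last target.

### The job

Move the relay module from the blue socket to the yellow one: squeeze its two orange side tabs together to free it, draw it straight out without wrenching the socket, then press it gently into the yellow socket until it is fully home and both tabs have snapped out and hold it. Let go of it, and leave the other things on the bench where they are.

Things in the scene. Friction and masses are not known exactly. Their poses are not given: they have to be found in the camera images.
- relay_module: relay module to be moved: light grey upright body 30 (x) x 28 (y) x 70 (z) mm, about 95 g, an orange sprung tab on its +y and -y side. Origin: centre of the underside; z up. May go in either way round. In the blue socket its origin lies 7.5 mm above the socket's origin.
- relay_grip (a point): point midway between the ribbed pads of the two tabs, 60 mm above the module's underside. The pads, 14 mm wide, reach from 39 to 66 mm above the underside; 50 mm over both at rest, 40 mm fully squeezed. Just below, at 36 to 39 mm, a shoulder on each tab stands out 4 mm further (58 mm over both at rest): keep fingertips above it.
- relay_top (a point): middle of the module's flat top, 70 mm above its underside, 4 mm above the tabs: a place to push down on. Pressing the module down with its tabs free pushes the tabs in by their ramped barbs, until they snap out under the ledges; this takes 15 to 20 N in all.
- tab_left: orange tab on the module's +y side. Its origin coincides with the module's while the tab is out and moves up to 5 mm along the module's -y as it is squeezed in against a spring (2 N at first, 5 N at the full 5 mm). A barb, flat on top, 16 to 18 mm above the underside, stands 27 mm from the middle. Squeeze both tabs more than 4 mm to clear the ledges. Breaks if fingers load it with over 30 N.
- tab_right: orange tab on the module's -y side, the mirror image of tab_left; its origin moves along the module's +y as it is squeezed. Breaks above 30 N like the other.
- socket_blue: socket bolted to the bench: 84x84x6 mm aluminium plate with a blue housing 44 (x) x 68 (y) mm on it, open at the top. Origin: centre of the plate's underside, on the bench; z up; y along the long side of the housing, from one tab channel to the other. The module starts snapped in here, its y along the socket's y. It breaks if the module loads it with over 40 N in any direction.
- blue_mouth (a point): middle of the blue socket's mouth, level with its flared lips, 35 mm above the bench (the rest of the housing is 31 mm high).
- blue_ledge (a point): inner lower edge of the ledge in the blue socket's +y tab channel, 25.5 mm above the bench and 24 mm from the middle (its twin at -y). The barbs of the tabs catch under the ledges.
- socket_yellow: empty socket bolted to the bench: the same plate and the same housing in yellow, but the whole housing stands on a stiff height adjuster: 0 to 22 mm higher than in the blue socket, different each time and not measured, so how deep the module goes must be felt. Origin and axes as for the blue socket. It breaks if the module loads it with over 40 N in any direction.
- yellow_axis (a point): middle of the yellow plate's upper face, 6 mm above the bench, on the axis of the well. Well floor: 0 to 22 mm above this point; lips of the mouth 29 mm above the floor. The well has 1.3 mm to spare on each side of the module's body; its lips flare 3 mm wider. Latched, the module stands 0 to 1.5 mm above the floor.
- pins_yellow (a joint): how far the block of spring contact pins in the floor of the yellow well is pushed down: 0 (standing 5 mm out of the floor) to 0.005 m (flush). It pushes the module up with 2 N at first and 4 N when flush, so the module rises off the floor unless it is latched; latched it stays pushed down 3.5 mm. The blue socket has the same pins.
- blue_bin: bystander: small open blue parts bin, 102x70x52 mm; origin at the centre of its underside
- jar_flux: bystander: white jar with red lid, 46 mm wide, 50 mm high; origin at the centre of its underside
- jar_grease: bystander: white jar with black lid, 38 mm wide, 40 mm high; origin at the centre of its underside
- loupe: bystander: black round loupe, 38 mm wide, 28 mm high; origin at the centre of its underside
- stamp_ok: bystander: stamp with a red handle, 24x34x56 mm; origin at the centre of its underside
Things that resemble listed ones, but are neither listed nor needed, are in the scene too. What is shaped like the socket_blue but green is not meant.

How it is judged (in metres and radians):
On the way:
1. the module is out of the blue socket: lifted more than 35 mm above where it sat (z of relay_module in the frame of socket_blue above 0.042 m), for 0.1 s.
At the end, for the whole second after the job is handed in: the module is latched in the yellow socket: within 3 mm of its middle, its contact pins pushed down more than 2.8 mm, upright within 0.08 rad, in line within 0.1 rad (either way round), both tabs sprung out to within 1 mm of rest, and still (value of joint pins_yellow above 0.0028 m and horizontal distance between relay_module and socket_yellow below 0.003 m and angle between the y axis of relay_module and the y axis of socket_yellow, either way round below 0.1 rad and angle between relay_module's own z axis and vertical below 0.08 rad and y of tab_left in the frame of relay_module above -0.001 m and y of tab_right in the frame of relay_module below 0.001 m and linear speed of relay_module below 0.01 m/s); the robot touches nothing.
It fails at once if a finger loads a tab with more than 30 N (contact force between any of tab_left, tab_right and the fingers above 30 N).
It fails at once if the module loads a socket with more than 40 N (wrenching, jamming or slamming) (contact force between relay_module and socket_blue above 40 N or contact force between relay_module and socket_yellow above 40 N).
It fails at once if a bystander is pushed more than 30 mm from its place (distance of any of blue_bin, jar_flux, jar_grease, loupe, stamp_ok from where it was at the start of the episode above 0.03 m).
It also fails if it takes over 58 s, if anything falls off the work surface, if the arm or the gripper's body presses on something with over 40 N, if the wrist force passes 120 N, or if a joint passes its speed limit or range.

## Working session

There is one attempt and no reset: what is moved stays moved. The work goes in short steps, each a Python script; the robot and the scene stay as the last script left them, time stands still between calls to the robot, and variables do not carry over. Pictures are saved under pics/ and viewed, and the job is handed in when it is done.

```bash
ls; mkdir -p pics; cat > h.py <<'E'
import numpy as np, cv2
from cell import r
def snap(n):
    return r.snapshot(n)
def save(p,f):
    cv2.imwrite('pics/'+f, cv2.cvtColor(p['image'],cv2.COLOR_RGB2BGR))
def c2w(p,pos):
    return np.array(p['origin'])+np.array(p['rotation'])@np.array(pos)
def pix(p,w):
    c=np.array(p['rotation']).T@(np.array(w)-np.array(p['origin']))
    K=np.array(p['K']); return [K[0,2]+K[0,0]*c[0]/-c[2], K[1,2]+K[1,1]*(-c[1])/-c[2]]
def cloud(p):
    K=np.array(p['K']); d=p['depth'].astype(float)
    v,u=np.mgrid[0:480,0:640]
    x=(u-K[0,2])/K[0,0]*d; y=-(v-K[1,2])/K[1,1]*d
    P=np.stack([x,y,-d],-1)@np.array(p['rotation']).T+np.array(p['origin'])
    P[d==0]=np.nan
    return P
E
python3 - <<'E'
from h import *
print(r.current_time())
for n in ['top','scene']:
    p=snap(n); save(p,n+'1.png'); print(n,{k:v for k,v in p.items() if k not in('image','depth')})
    for l in ['relay_module','socket_blue','socket_yellow','relay_grip','yellow_axis','blue_mouth']:
        for f in (r.spot_point,):
            for d in f(p,l)[:3]:
                w=c2w(p,d['position']); print(n,l,round(d['score'],2),w.round(1),np.round(pix(p,w)))
print(r.current_time())
E
```

```text
pics
0.0
top {'K': array([[439.98251461,   0.        , 327.81151623],
       [  0.        , 439.98251461, 240.1071651 ],
       [  0.        ,   0.        ,   1.        ]]), 'origin': array([ 532.17359076,   52.32407855, 1029.30780615]), 'rotation': array([-0.69777939, -0.04081538,  0.05075984,  0.71334526]), 'shot': 1}Traceback (most recent call last):
  File "<stdin>", line 8, in <module>
  File "h.py", line 8, in c2w
    return np.array(p['origin'])+np.array(p['rotation'])@np.array(pos)
                                 ~~~~~~~~~~~~~~~~~~~~~~~^~~~~~~~~~~~~~
ValueError: matmul: Input operand 1 has a mismatch in its core dimension 0, with gufunc signature (n?,k),(k,m?)->(n?,m?) (size 3 is different from 4)
```

Rotation is a quaternion.

```bash
cat > h.py <<'E'
import numpy as np, cv2
from scipy.spatial.transform import Rotation as Ro
from cell import r
def q2m(q): return Ro.from_quat(q,scalar_first=True).as_matrix()
def m2q(m): return Ro.from_matrix(m).as_quat(scalar_first=True)
def snap(n):
    p=r.snapshot(n); p['R']=q2m(p['rotation']); return p
def save(p,f,crop=None,s=1):
    im=cv2.cvtColor(p['image'],cv2.COLOR_RGB2BGR)
    if crop: im=im[crop[1]:crop[3],crop[0]:crop[2]]
    cv2.imwrite('pics/'+f, cv2.resize(im,None,fx=s,fy=s,interpolation=cv2.INTER_CUBIC))
def c2w(p,pos): return np.array(p['origin'])+p['R']@np.array(pos)
def pix(p,w):
    c=p['R'].T@(np.array(w)-np.array(p['origin']))
    K=p['K']; return np.array([K[0,2]+K[0,0]*c[0]/-c[2], K[1,2]+K[1,1]*(-c[1])/-c[2]])
def cloud(p):
    K=p['K']; d=p['depth'].astype(float)
    v,u=np.mgrid[0:480,0:640]
    x=(u-K[0,2])/K[0,0]*d; y=-(v-K[1,2])/K[1,1]*d
    P=np.stack([x,y,-d],-1)@p['R'].T+np.array(p['origin'])
    P[d==0]=np.nan
    return P
E
python3 - <<'E'
from h import *
for n in ['top','scene']:
    p=snap(n); save(p,n+'1.png'); print(n,p['origin'],sorted(p.keys()))
    for l in ['relay_module','socket_blue','socket_yellow','relay_grip','relay_top','yellow_axis','blue_mouth']:
            for d in r.spot_point(p,l)[:3]:
                w=c2w(p,d['position']); print(n,l,round(d['score'],2),w.round(1),np.round(pix(p,w)))
print(r.current_time())
E
```

```text
top [ 532.17359076   52.32407855 1029.30780615] ['K', 'R', 'depth', 'image', 'origin', 'rotation', 'shot']
top relay_module 0.7 [579.8 149.1  10. ] [280. 278.]
top relay_module 0.18 [573.2 149.   -2.1] [280. 281.]
top socket_blue 0.86 [612.8 310.9  -3.7] [211. 265.]
top socket_blue 0.73 [584.3  -6.3   1.1] [347. 274.]
top socket_blue 0.58 [569.  150.6  -2.6] [280. 283.]
top socket_yellow 0.69 [ 526.5 -194.6    8.9] [429. 298.]
top socket_yellow 0.64 [ 525.6 -190.1    1. ] [427. 298.]
top socket_yellow 0.63 [579.2 148.5  35.1] [279. 277.]
top relay_grip 0.81 [576.8 145.   64.7] [279. 278.]
top relay_grip 0.57 [ 7.751e+02 -7.780e+01 -7.000e-01] [374. 194.]
top relay_grip 0.38 [581.5 150.1   7.6] [279. 277.]
top yellow_axis 0.72 [ 526.5 -189.5    2.2] [426. 298.]
top yellow_axis 0.61 [ 525.3 -194.6    6.5] [429. 298.]
top blue_mouth 0.93 [616.4 308.3  34.4] [208. 263.]
top blue_mouth 0.64 [575.8 150.2  35.1] [278. 279.]
scene [ 268.08374163 -612.52026658  827.42357116] ['K', 'R', 'depth', 'image', 'origin', 'rotation', 'shot']
scene relay_module 0.67 [573.7 148.8   8.1] [272. 251.]
scene socket_blue 0.86 [590.   -5.6   1.7] [318. 304.]
scene socket_blue 0.85 [578.4 150.1  -1.5] [274. 253.]
scene socket_blue 0.8 [615.7 304.4  -5. ] [258. 202.]
scene socket_yellow 0.62 [ 524.4 -190.    -2.2] [339. 403.]
scene relay_grip 0.63 [577.4 149.2  -4.2] [274. 254.]
scene relay_grip 0.25 [717.2 107.4  -3.1] [348. 242.]
scene relay_top 0.83 [578.3 147.1  79.8] [272. 222.]
scene yellow_axis 0.8 [ 527.3 -192.     3.1] [342. 402.]
scene yellow_axis 0.29 [758.3 -13.2   1.6] [400. 272.]
scene blue_mouth 0.97 [576.5 147.7  36.1] [272. 240.]
scene blue_mouth 0.84 [616.  305.   32.1] [256. 188.]
scene blue_mouth 0.64 [582.5  -8.6  34.8] [315. 295.]
0.95
```

View pics/top1.png

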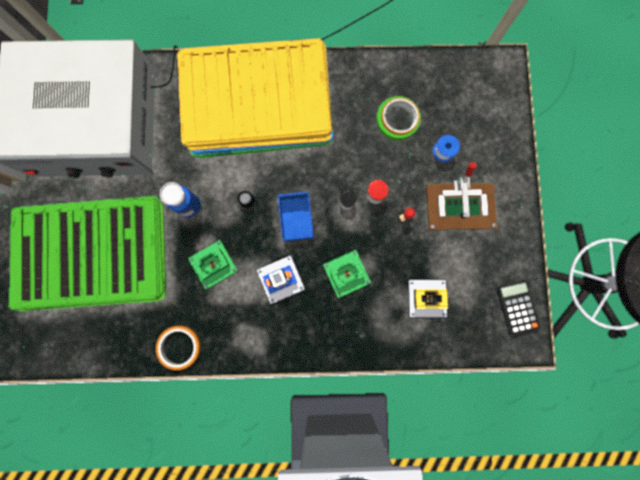

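View pics/scene1.png

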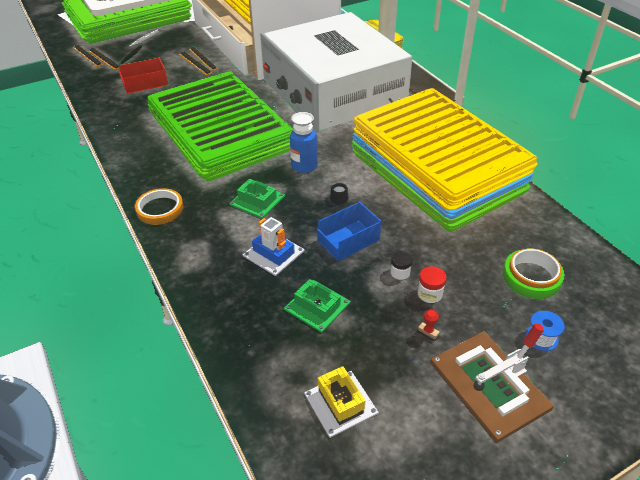

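Candidates: the blue housing with the grey module and orange tabs is at top (280,278), about (577,149). It is the only blue one; the green housings at (211,265) and (347,274) are look-alikes. The yellow housing at (429,298), about (526,-191), is the only yellow one. Next I'll look with the wrist camera.

```bash
python3 - <<'E'
from h import *
print(r.current_orientation(), r.current_tcp_pos())
q0=np.array(r.current_orientation()); print(q2m(q0).round(3))
def down(yaw): # tool y along yaw
    y=np.array([np.cos(yaw),np.sin(yaw),0]); z=np.array([0,0,-1.]); x=np.cross(y,z); return m2q(np.stack([x,y,z],1))
for nm,(x,y) in {'B':(577,149)}.items():
    for yaw in (np.pi/2,-np.pi/2):
        j=r.ik([x-60,y,270],down(yaw)); print(yaw,j)
r.movep([517,149,270],down(np.pi/2) if r.ik([517,149,270],down(np.pi/2)) is not None else down(-np.pi/2))
p=snap('wrist'); save(p,'w1.png'); print(p['origin'],p['R'].round(2),p['K'][0],r.current_time())
for l in ['relay_module','socket_blue','relay_grip','relay_top','blue_mouth']:
    for d in r.spot_point(p,l)[:2]:
        w=c2w(p,d['position']); print(l,round(d['score'],2),w.round(1),np.round(pix(p,w)))
E
```

```text
[ 1.39643211e-05  1.97598306e-01  9.80283076e-01 -2.59434683e-06] [193.70462404 460.9383929  231.3097079 ]
[[-0.922  0.387  0.   ]
 [ 0.387  0.922 -0.   ]
 [-0.     0.    -1.   ]]
1.5707963267948966 [0.28059733 0.29180306 0.16569829 1.44469155 0.         0.28059733]
-1.5707963267948966 [ 0.28059733  0.29180306  0.16569829  1.44469155  0.         -2.86099532]
[452.901764   149.82062793 412.77186225] [[-0.   -0.97 -0.26]
 [ 1.   -0.   -0.  ]
 [ 0.   -0.26  0.97]] [372.38981108   0.         323.58676977] 2.65
relay_module 0.75 [585.2 146.7  10.8] [321. 263.]
relay_module 0.54 [ 721.8 -146.3   -0.9] [ 88. 363.]
socket_blue 0.85 [616.1 307.3   1.9] [457. 286.]
socket_blue 0.84 [578.9 149.5  -1.4] [323. 255.]
relay_grip 0.8 [578.5 147.6  68.3] [321. 275.]
relay_top 0.61 [578.6 145.3  77.2] [318. 278.]
blue_mouth 0.96 [621.7 309.   35.2] [468. 302.]
blue_mouth 0.56 [587.1  -5.   34.7] [179. 272.]
```

View pics/w1.png

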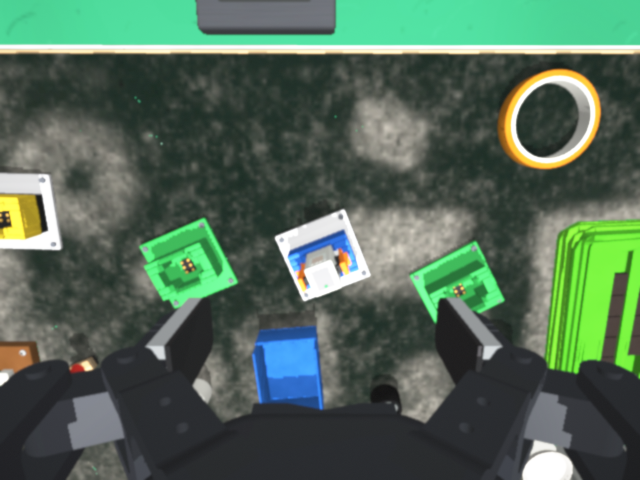

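The wrist view shows the module at (320,268), with tabs at (302,275) and (345,260). Next I fit its pose and yaw from depth, from closer in.

```bash
cat >> h.py <<'E'
def down(yaw):
    y=np.array([np.cos(yaw),np.sin(yaw),0]); z=np.array([0,0,-1.]); x=np.cross(y,z); return m2q(np.stack([x,y,z],1))
def rect(P,c,rad,z0,z1,mask=None):
    m=np.isfinite(P[...,0])&(np.hypot(P[...,0]-c[0],P[...,1]-c[1])<rad)&(P[...,2]>z0)&(P[...,2]<z1)
    if mask is not None: m&=mask
    pts=P[m]; (cx,cy),(w,h),a=cv2.minAreaRect(pts[:,:2].astype(np.float32))
    return len(pts),np.round([cx,cy,w,h,a,np.median(pts[:,2])],2)
E
python3 - <<'E'
from h import *
r.movep([510,149,190],down(np.pi/2))
p=snap('wrist'); save(p,'w2.png'); print(p['origin'],r.current_time())
for l in ['relay_module','relay_grip','relay_top','socket_blue','blue_mouth']:
    for d in r.spot_point(p,l)[:2]:
        w=c2w(p,d['position']); print(l,round(d['score'],2),w.round(1),np.round(pix(p,w)))
P=cloud(p); np.save('P2.npy',P)
c=(577,149)
print('top',rect(P,c,40,73,85)); print('plate',rect(P,c,62,3,10)); print('plate',rect(P,c,62,3.5,8.5));print('hous',rect(P,c,45,27,33)); print('lip',rect(P,c,45,33,38))
z=P[...,2][np.hypot(P[...,0]-c[0],P[...,1]-c[1])<60]; print(np.histogram(z[np.isfinite(z)],bins=np.arange(-6,90,3)))
im=p['image'].astype(int); om=(im[...,0]>180)&(im[...,1]>60)&(im[...,1]<170)&(im[...,2]<90)
print('orange',rect(P,c,45,40,76,om))
# blue mask
E
```

```text
[445.99430296 149.2196435  333.53797833] 3.3667
relay_module 0.64 [584.7 150.9   9.8] [325. 296.]
relay_grip 0.72 [578.5 145.   70.4] [318. 320.]
relay_top 0.65 [581.5 145.4  75.6] [318. 326.]
socket_blue 0.93 [618.4 306.    2. ] [483. 325.]
socket_blue 0.88 [578.5 148.4  -4.1] [323. 284.]
blue_mouth 0.75 [589.5  -7.6  34. ] [144. 312.]
blue_mouth 0.69 [624.7 309.5  30.3] [499. 346.]
top (1543, array([578.44, 149.23,  30.7 ,  49.78,  23.12,  77.47]))
plate (2893, array([576.35, 154.38,  84.04,  95.19,  22.16,   6.06]))
plate (2802, array([578.5 , 149.18,  84.04,  83.9 ,  22.19,   6.04]))
hous (1287, array([578.36, 149.1 ,  44.39,  68.  ,  22.15,  30.89]))
lip (269, array([570.75, 147.27,  52.56,  34.93,  79.68,  34.47]))
(array([   0, 1452, 2370, 1361, 1493,   91,   76,   93,   90,   96,  119,
        246, 1041,  228,   75,   97,   69,  162,   75,   82,   83,   85,
        100,  103,  225,  121,  301,  948,  386,    0,    0]), array([-6, -3,  0,  3,  6,  9, 12, 15, 18, 21, 24, 27, 30, 33, 36, 39, 42,
       45, 48, 51, 54, 57, 60, 63, 66, 69, 72, 75, 78, 81, 84, 87]))
orange (237, array([577.55, 149.42,  12.85,  52.15,  22.3 ,  60.21]))
```

View pics/w2.png

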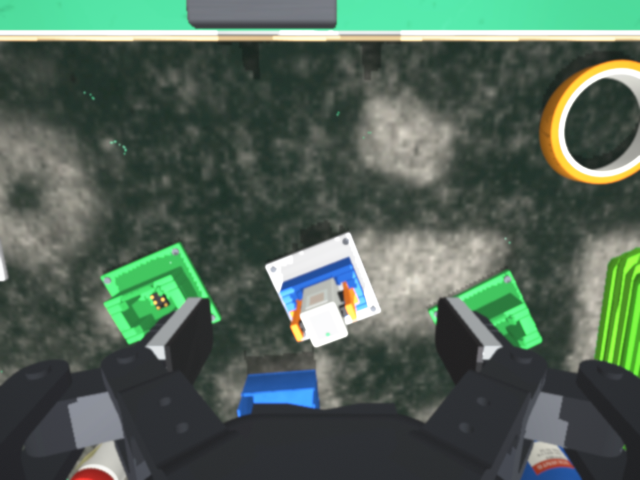

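Sizes match what was given (plate 84.0, housing 44.4x68, module top at 77.5): centre (578.4,149.2), socket y axis at about 112.15°. I cross-check for wrist-camera bias with the wrist half turned, and view the yellow socket the same way.

```bash
python3 - <<'E'
from h import *
def rep(c,rng):
    p=snap('wrist'); P=cloud(p)
    print(p['shot'],'plate',rect(P,c,61,3.5,8.5)); 
    for a,b in rng: print(a,b,rect(P,c,46,a,b))
    return p,P
a=np.radians(112.15-180); q=down(a)
# camera sits along -toolx? place so that camera is opposite side
tx=q2m(q)[:,0]; print('toolx',tx)
p0=[578.4,149.2]
p=np.array([p0[0],p0[1],230]); 
try:
    r.movep(p,q); p,P=rep(p0,[(27,33),(75,81)]); save(p,'w3.png'); print(p['origin'],r.current_time())
except r.PlanningError as e: print(e)
c=(526,-192)
for i,yw in enumerate((np.pi/2,-np.pi/2)):
    try:
        r.movep([c[0]-(50 if i==0 else -20),c[1],230],down(yw)); p,P=rep(c,[]); save(p,f'y{i}.png'); np.save(f'Py{i}.npy',P); print(p['origin'],r.current_time())
        z=P[...,2][np.hypot(P[...,0]-c[0],P[...,1]-c[1])<50]; h,e=np.histogram(z[np.isfinite(z)],bins=np.arange(-6,70,2)); print(list(zip(e[:-1].astype(int),h)))
    except r.PlanningError as e: print(e)
E
```

```text
toolx [0.92619996 0.37703267 0.        ]
6 plate (3169, array([578.96, 149.3 ,  83.26,  84.05,  22.23,   6.2 ]))
27 33 (1220, array([579.44, 149.46,  43.73,  68.16,  22.35,  31.14]))
75 81 (1231, array([579.28, 149.57,  29.82,  48.22,  21.82,  77.8 ]))
[640.5783361  174.10246269 372.79681392] 5.9833
7 plate (2456, array([ 526.95, -190.66,   83.63,   84.15,   88.57,    6.03]))
[ 412.26072411 -191.67095746  372.80973372] 8.8833
[(np.int64(-6), np.int64(0)), (np.int64(-4), np.int64(2)), (np.int64(-2), np.int64(366)), (np.int64(0), np.int64(565)), (np.int64(2), np.int64(38)), (np.int64(4), np.int64(1040)), (np.int64(6), np.int64(1094)), (np.int64(8), np.int64(62)), (np.int64(10), np.int64(35)), (np.int64(12), np.int64(29)), (np.int64(14), np.int64(24)), (np.int64(16), np.int64(509)), (np.int64(18), np.int64(285)), (np.int64(20), np.int64(187)), (np.int64(22), np.int64(144)), (np.int64(24), np.int64(79)), (np.int64(26), np.int64(75)), (np.int64(28), np.int64(73)), (np.int64(30), np.int64(81)), (np.int64(32), np.int64(69)), (np.int64(34), np.int64(83)), (np.int64(36), np.int64(82)), (np.in
[... 975 characters left out ...]
p.int64(155)), (np.int64(22), np.int64(156)), (np.int64(24), np.int64(66)), (np.int64(26), np.int64(62)), (np.int64(28), np.int64(58)), (np.int64(30), np.int64(51)), (np.int64(32), np.int64(62)), (np.int64(34), np.int64(56)), (np.int64(36), np.int64(69)), (np.int64(38), np.int64(67)), (np.int64(40), np.int64(262)), (np.int64(42), np.int64(1266)), (np.int64(44), np.int64(298)), (np.int64(46), np.int64(177)), (np.int64(48), np.int64(3)), (np.int64(50), np.int64(0)), (np.int64(52), np.int64(0)), (np.int64(54), np.int64(0)), (np.int64(56), np.int64(0)), (np.int64(58), np.int64(0)), (np.int64(60), np.int64(0)), (np.int64(62), np.int64(0)), (np.int64(64), np.int64(0)), (np.int64(66), np.int64(0))]
```

```bash
python3 - <<'E'
from h import *
for i in (0,1):
    P=np.load(f'Py{i}.npy'); c=(527,-191)
    print(rect(P,c,46,40.5,44.5),rect(P,c,46,39,45),rect(P,c,57,4.5,7.5))
    print('floor',rect(P,c,25,14,20), 'lip',rect(P,c,40,45,48.5))
    m=(P[...,2]>15)&(np.hypot(P[...,0]-c[0],P[...,1]-c[1])<25); z=P[...,2][m]; print(np.histogram(z,np.arange(15,26,.5))[0])
E
```

```text
(1568, array([ 526.97, -190.88,   68.31,   44.49,   89.05,   42.59])) (1691, array([ 526.98, -190.88,   68.29,   44.5 ,   89.01,   42.58])) (2252, array([ 526.93, -190.68,   83.45,   84.17,   88.49,    6.01]))
floor (764, array([ 524.55, -190.49,   49.08,   39.12,   87.91,   17.66])) lip (280, array([ 527.08, -190.78,   39.76,   41.95,   89.5 ,   45.92]))
[  2  11  29 100 173 190 134  74  28  18  29  36  43  55  58  36  11  16
  17   9   7]
(1606, array([ 527.66, -191.06,   67.82,   44.4 ,   88.47,   42.85])) (1725, array([ 527.66, -191.01,   67.92,   44.4 ,   88.47,   42.85])) (2532, array([ 527.65, -191.13,   83.28,   84.06,   88.51,    6.2 ]))
floor (914, array([ 525.64, -191.12,   39.63,   45.53,   37.72,   17.92])) lip (315, array([ 527.55, -189.97,   41.42,   42.23,   88.73,   46.16]))
[  0   6  20  77 172 234 222 128  34  21  11  35  44  52  63  32  17  17
  10  12  14]
```

View pics/y0.png

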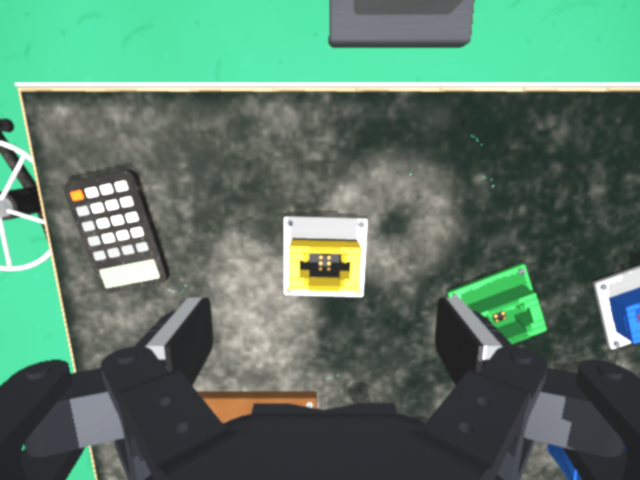

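View pics/y1.png

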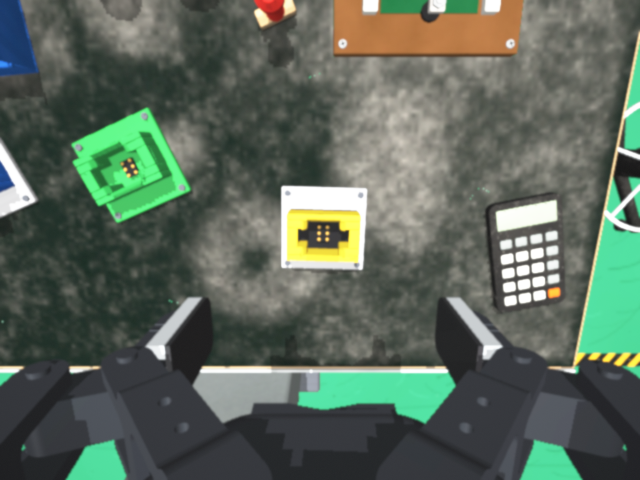

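View pics/w3.png

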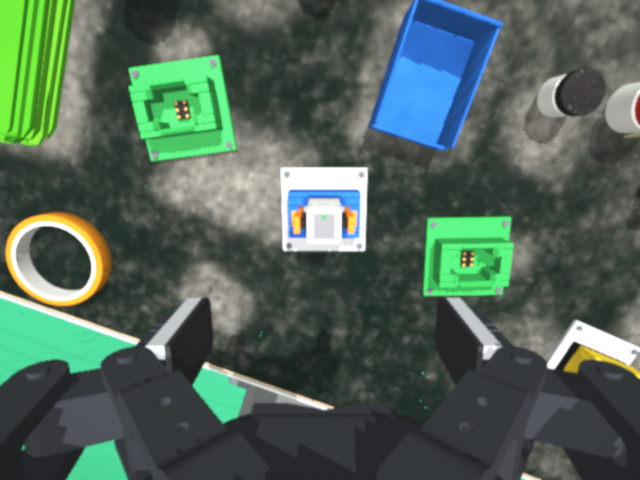

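Yellow: centre (527.3,-191.0), y axis at 88.6°, housing 11.7 mm raised (top 42.7, floor about 17.7), to be felt. In w3 the module is at (324,215) in the blue housing, with tabs at (297,220) and (351,220), so it is the one meant. Now I approach the module.

```bash
python3 - <<'E'
from h import *
q=down(np.radians(112.2)); x,y=578.9,149.35
r.movep([x,y,150],q); r.set_gripper(66,20)
print(r.current_time(), r.current_contact_force(), r.current_opening())
r.line_to([x,y,50.5],rate=100)
F0=np.array(r.current_contact_force())
print(r.current_tcp_pos(),F0.round(2),r.current_time())
p=snap('wrist'); save(p,'g1.png')
t=np.array([np.cos(np.radians(112.2)),np.sin(np.radians(112.2)),0])
for o in (54,52,51,50,49):
    r.set_gripper(o,20); F=np.array(r.current_contact_force())-F0
    print(o,round(r.current_opening(),2),F.round(2),'along y',round(F@t,2),np.round(r.current_wrist_torque(),2))
print(r.current_time())
E
```

```text
14.4417 [-0.71944768 -0.21502219 -0.36609418] 66.01325271420045
[579.33286102 149.45308305  51.14057648] [-0.27 -0.13  0.42] 15.5833
54 54.16 [-0.11  0.27 -0.87] along y 0.29 [-0.01 -0.01  0.04]
52 52.25 [ 1.02 -0.12  0.3 ] along y -0.5 [ 0.04 -0.04  0.01]
51 51.02 [-0.54  0.87 -0.4 ] along y 1.02 [-0.01 -0.03  0.03]
50 50.11 [ 0.68 -0.73 -0.74] along y -0.93 [0.03 0.03 0.01]
49 48.97 [ 0.17 -0.62  1.84] along y -0.64 [-0.    0.12 -0.02]
16.775
```

View pics/g1.png

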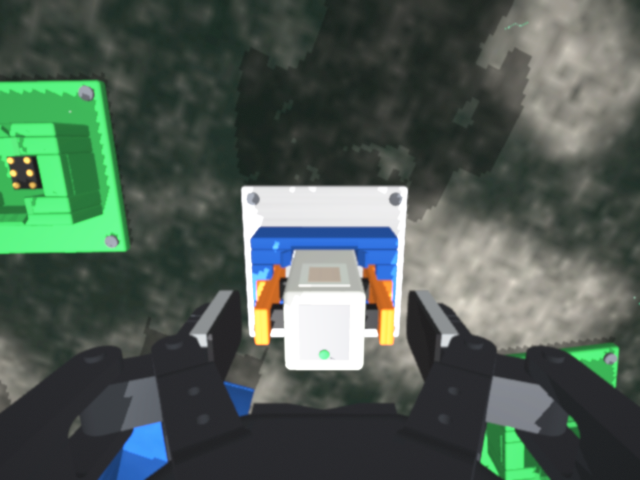

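The fingers straddle the tabs (265 and 381) evenly (pads at about 233 and 415). Squeezing on.

```bash
python3 - <<'E'
from h import *
t=np.array([np.cos(np.radians(112.2)),np.sin(np.radians(112.2)),0])
for o in (47,45,43,41.5,40):
    r.set_gripper(o,20); F=np.array(r.current_contact_force())
    print(o,round(r.current_opening(),2),F.round(2),'along y',round(F@t,2),np.round(r.current_wrist_torque(),2))
r.dwell(.2)
r.set_gripper(37,20); F=np.array(r.current_contact_force()); print(r.current_opening(),F.round(2),r.current_tcp_pos(),r.current_time())
E
```

```text
47 47.06 [-0.33  0.87  2.59] along y 0.93 [-0.01  0.07  0.03]
45 45.32 [ 0.08 -0.17  2.53] along y -0.19 [-0.    0.01 -0.  ]
43 43.16 [-0.29  0.16  3.81] along y 0.26 [ 0.    0.01 -0.01]
41.5 41.63 [ 0.06 -0.29  2.07] along y -0.29 [-0.08  0.05 -0.06]
40 40.09 [-0.86  0.2   3.97] along y 0.51 [ 0.    0.13 -0.02]
37.216824668919486 [-2.79 -0.55 11.4 ] [579.0903883  149.45255863  50.99405785] 18.2833
```

```bash
python3 - <<'E'
from h import *
p=snap('wrist'); save(p,'g2.png',(160,160,480,400),2)
E
```

```text
(no output)
```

View pics/g2.png

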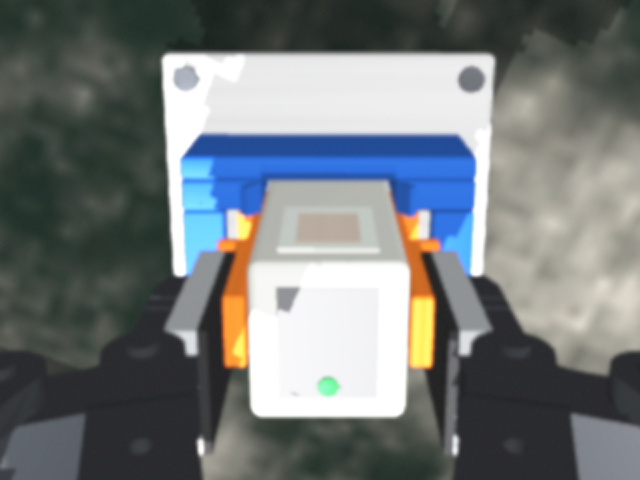

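Both tabs are squeezed flush against the body by the pads (crop (235,300) and (420,300)). Now I draw it out slowly with force checks.

```bash
python3 - <<'E'
from h import *
P0=np.array(r.current_tcp_pos()); x,y,z0=578.9,149.35,50.5
z=z0
for dz in [1]*8+[3]*4+[6]*2:
    z+=dz; r.line_to([x,y,z],rate=25); F=np.array(r.current_contact_force())
    print(round(z-z0),F.round(1),round(r.current_opening(),2))
    if F[2]<-18 or np.hypot(*F[:2])>12: print('stop'); break
print(r.current_tcp_pos(),r.current_time())
p=snap('scene'); save(p,'s2.png',(180,120,420,300),3)
E
```

```text
1 [0.1 0.4 2.9] 37.23
2 [-0.3 -0.   2.6] 37.41
3 [0.2 0.7 1.8] 37.06
4 [0.1 0.2 1.3] 37.34
5 [0.2 1.1 1.4] 37.37
6 [ 0.2 -0.5 -0.2] 37.1
7 [-1.  -0.3 -0.2] 37.51
8 [-0.3 -1.  -0.9] 37.6
11 [-0.9  1.  -0.7] 37.33
14 [-0.2  0.2 -0.9] 37.33
17 [ 1.  -0.2 -0.4] 37.38
20 [ 0.3  1.2 -1. ] 37.53
26 [-1.  -0.4 -0.8] 37.25
32 [-0.4 -0.1 -0.5] 37.36
[579.05030018 149.37863561  82.69713098] 22.1833
```

View pics/s2.png

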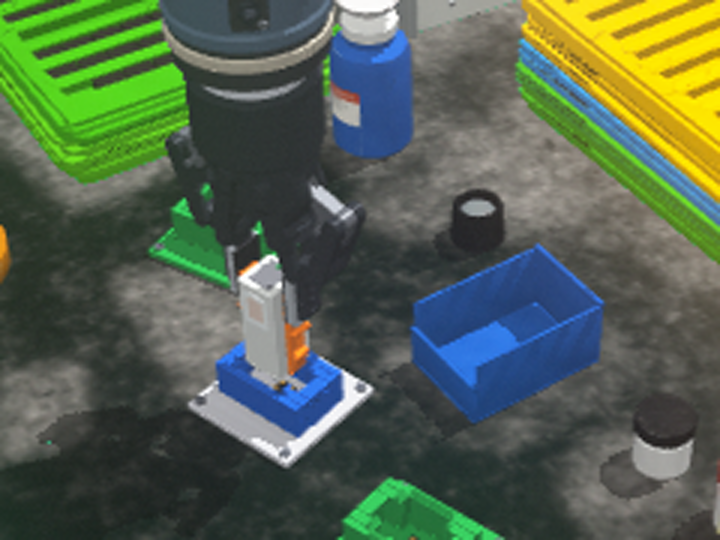

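It is out cleanly, with forces under 3 N. Carrying it over to the yellow socket.

```bash
python3 - <<'E'
from h import *
r.line_to([578.9,149.35,150],rate=120)
q=down(np.radians(88.6)); x,y=527.3,-191.0
r.movep([x,y,150],q)
r.line_to([x,y,106],rate=100); r.dwell(.3)
F=np.array(r.current_contact_force()); print(F.round(2),r.current_tcp_pos(),r.current_opening(),r.current_time())
p=snap('wrist'); save(p,'y3.png',(160,120,480,360),2); P=cloud(p)
print('modtop',rect(P,(x,y),35,125,145),'plate',rect(P,(x,y),61,4,8),'hous',rect(P,(x,y),46,40,45))
p=snap('scene'); save(p,'s3.png',(240,280,440,440),4)
E
```

```text
[ 0.59 -0.19 -0.78] [ 527.54508578 -191.10330587  106.45637812] 37.23860564934673 25.1417
modtop (10112, array([ 527.3 , -190.85,   64.69,   31.02,   87.2 ,  131.57])) plate (4563, array([ 522.49, -190.85,   84.11,   74.25,   88.56,    6.1 ])) hous (2927, array([ 525.03, -190.94,   68.12,   39.92,   88.72,   42.7 ]))
```

View pics/y3.png

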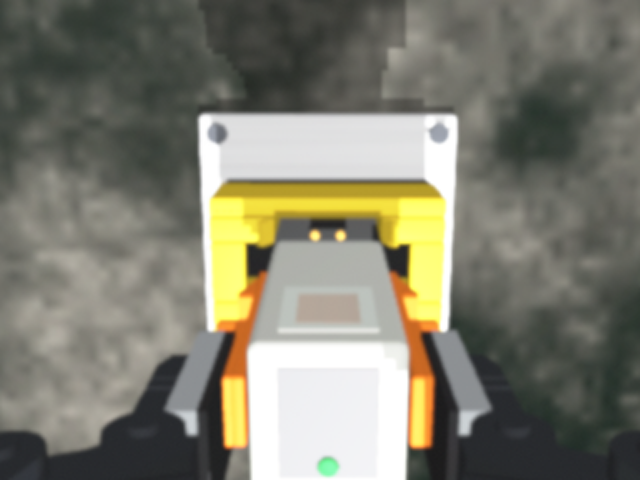

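View pics/s3.png

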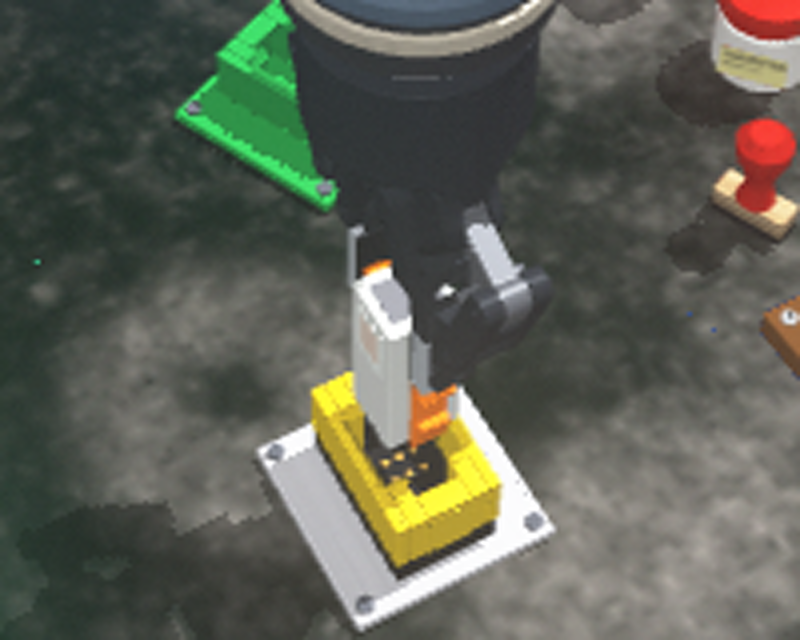

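The module sits centred over the well: pins are visible ahead of it at crop (328,236), and the housing edges at 212 and 443 are symmetric about the body at 328. I descend by feel.

```bash
python3 - <<'E'
from h import *
x,y=527.3,-191.0; z=106
while z>57:
    dz=4 if z>92 else (2 if z>68 else .7)
    z-=dz; r.line_to([x,y,z],rate=40 if z>68 else 15); F=np.array(r.current_contact_force())
    print(round(z,1),round(r.current_tcp_pos()[2],2),F.round(1),round(r.current_opening(),2))
    if F[2]>9 or np.hypot(*F[:2])>8: print('stop'); break
print(r.current_time())
E
```

```text
102 101.63 [-0.1  0.2 -0.7] 37.69
98 97.65 [-0.1  0.3 -1. ] 37.34
94 93.72 [0.6 0.2 0.6] 37.31
90 89.71 [ 0.1 -0.3 -0. ] 37.2
88 87.89 [-0.1 -0.3 -1.1] 37.02
86 85.87 [-0.7  0.2 -0.5] 37.16
84 83.88 [ 0.2  0.  -1. ] 37.36
82 81.88 [ 0.   0.7 -0.6] 37.42
80 79.84 [ 1.2  1.  -0.6] 37.76
78 77.85 [-0.6  0.1 -0.2] 37.47
76 75.86 [ 0.2 -0.4 -2. ] 36.99
74 73.88 [ 0.8  0.3 -0.6] 37.27
72 71.84 [ 0.1 -0.4 -1.3] 37.35
70 69.86 [0.6 0.1 0. ] 37.12
68 67.9 [0.1 0.2 0. ] 37.27
67.3 67.4 [-0.7 -0.7  1. ] 37.16
66.6 66.63 [-1.   0.3  0.9] 37.48
65.9 65.88 [-0.7  0.7  2. ] 37.39
65.2 65.2 [ 0.2 -0.2  2.3] 37.67
64.5 64.48 [-0.2 -0.   2.7] 37.17
63.8 63.78 [-1.5  0.5  2.9] 37.99
63.1 63.07 [ 0.3 -0.6  2.9] 37.19
62.4 62.66 [-1.4  0.4  6.8] 37.13
61.7 62.58 [-3.6  2.  16.8] 37.41
stop
31.275
```

Pins were felt from 67.3 and the floor at about 62.4, which matches the 5 mm pin travel. Now I ease the tabs out while keeping light downward pressure.

```bash
python3 - <<'E'
from h import *
x,y=527.3,-191.0; z=61.7
for o in (39.5,41,42.5,44,45.5,47,48.5,50):
    r.set_gripper(o,20); F=np.array(r.current_contact_force()); f1=F
    if F[2]<8 and z>60 and o<49:
        z-=.5; r.line_to([x,y,z],rate=20); F=np.array(r.current_contact_force())
    print(o,round(r.current_opening(),2),z,f1.round(1),F.round(1),round(r.current_tcp_pos()[2],2))
print(r.current_time())
p=snap('wrist'); save(p,'y4.png',(160,120,480,360),2)
E
```

```text
39.5 39.42 61.2 [-1.3 -0.   7.5] [-1.3  0.8  6.6] 61.43
41 41.43 60.7 [0.6 0.9 4.2] [-0.1 -0.2  4.7] 60.82
42.5 42.64 60.2 [ 1.7 -0.4  2.9] [ 0.5 -0.   4.2] 60.22
44 43.85 59.7 [ 1.5 -0.2  2.3] [1.2 0.5 4.4] 59.71
45.5 45.42 59.7 [1.2 0.7 3. ] [1.2 0.7 3. ] 59.62
47 46.82 59.7 [1.1 0.5 3.2] [1.1 0.5 3.2] 59.66
48.5 48.29 59.7 [0.5 0.1 2.3] [0.5 0.1 2.3] 59.68
50 49.59 59.7 [0.8 0.8 1.2] [0.8 0.8 1.2] 59.56
34.0083
```

View pics/y4.png

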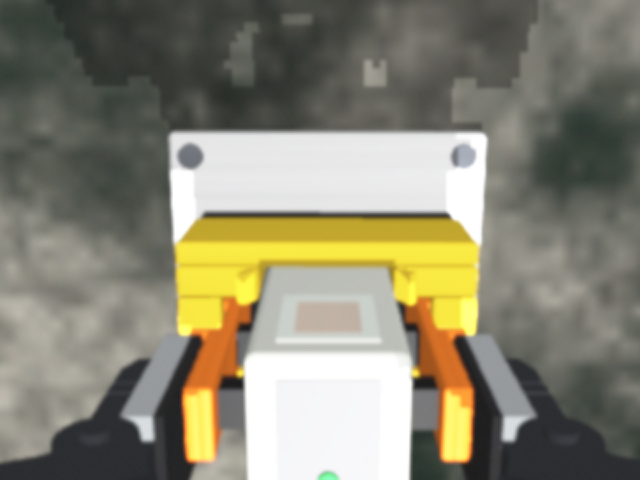

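Tabs look sprung out. I open up, rise straight, and measure the module's height.

```bash
python3 - <<'E'
from h import *
x,y=527.3,-191.0
r.set_gripper(70,20)
r.line_to([x,y,140],rate=100)
r.line_to([x-50,y,230],rate=200)
p=snap('wrist'); P=cloud(p); save(p,'y5.png',(200,160,440,340),3)
for a,b in ((86,96),(84,94)): print('top',rect(P,(x,y),35,a,b))
print('hous',rect(P,(x,y),46,40.5,44.5))
im=p['image'].astype(int); om=(im[...,0]>180)&(im[...,1]>60)&(im[...,1]<170)&(im[...,2]<90)
print('orange',rect(P,(x,y),45,48,86,om))
m=(np.hypot(P[...,0]-x,P[...,1]-y)<12)&(P[...,2]>84); print(np.percentile(P[m][:,2],[5,25,50,75,95]).round(2))
p=snap('scene'); save(p,'s5.png',(240,280,440,440),4); print(r.current_contact_force(),r.current_time())
E
```

```text
top (1221, array([ 526.59, -191.04,   48.41,   29.98,   88.59,   89.23]))
top (1417, array([ 526.5 , -190.42,   49.69,   30.15,   88.06,   89.08]))
hous (1036, array([ 527.04, -190.93,   67.97,   44.55,   88.3 ,   42.58]))
orange (151, array([ 522.2 , -191.05,   50.05,    5.41,   88.63,   69.44]))
[88.32 89.   89.45 89.88 90.54]
[-0.79261821 -0.55004143 -0.33751738] 36.1083
```

View pics/y5.png

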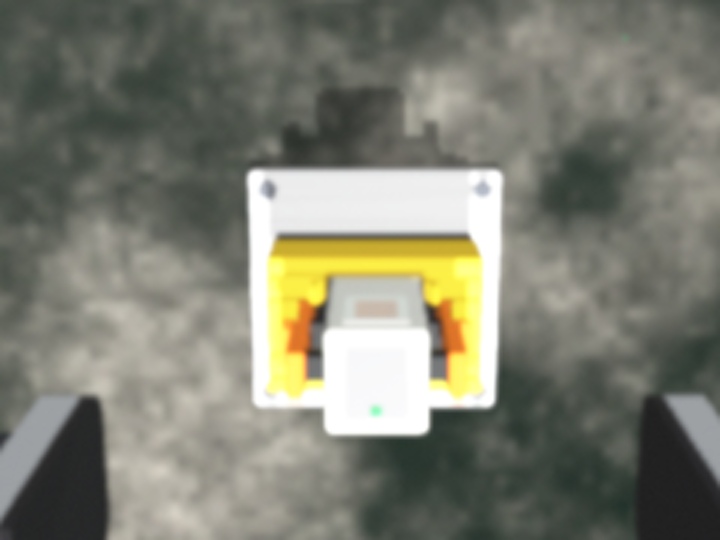

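View pics/s5.png

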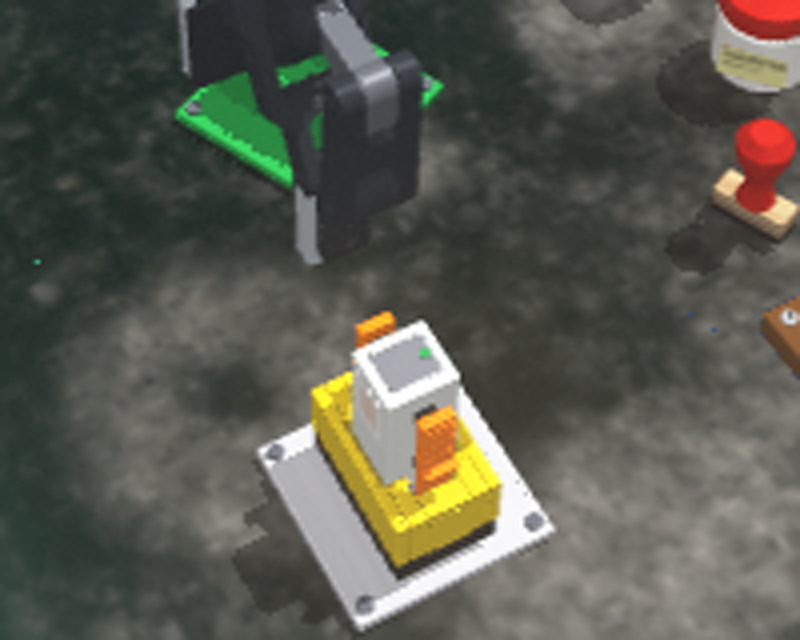

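The module top stands 46.65 mm above the housing top, against 46.58 mm when it was latched in blue (unlatched would be about 50). The tabs measure 50.05 mm over both, which is their rest width. The module is centred within 1 mm and upright, and in the scene crop both tabs stand out at (375,325) and (435,445). Handing in.

```bash
python3 - <<'E'
from h import *
p=snap('top'); save(p,'t_end.png')
print(r.hand_in(), r.current_time())
E
```

```text
the job is handed in; nothing more can be done
the job is handed in; nothing more can be done
```

View pics/t_end.png

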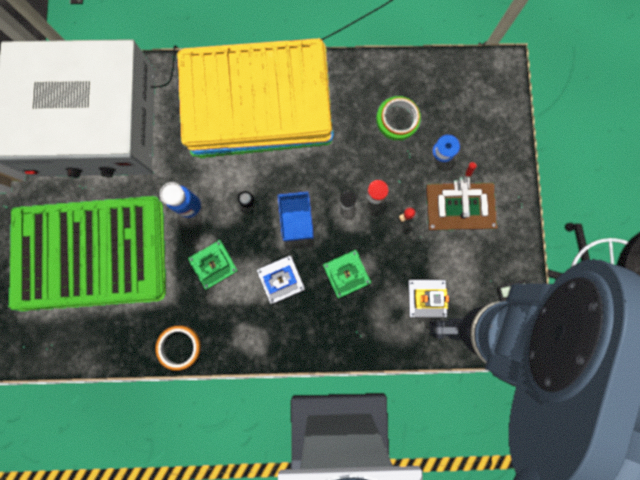

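The relay module is out of the blue socket and, by my measurements, latched in the yellow one. I handed the job in after about 36 s; the hand-in gives no verdict.

- **Removal:** I squeezed both tabs with the grip set to 20 N and drew the module straight up. The wrist force stayed under 3 N. It touched 11.4 N once while I was squeezing, before the lift.
- **Insertion:** I lowered it with the tabs squeezed and felt the pins, then the floor 5 mm further down. The peak force was about 17 N, against the 40 N limit. I then eased the tabs out under light downward pressure and withdrew.
- **Last checks:** All of these were taken with the gripper clear of the module, and none disagreed.
  - **Height:** its top stands 46.65 mm above the yellow housing, against 46.58 mm when it was latched in blue.
  - **Tabs:** they measure 50 mm across, their rest width.
  - **Position:** it is within about 0.8 mm of the socket's middle and in line to about 0.5°. It looks upright in the picture, but I did not measure the tilt.
  - **Other things:** the final top picture shows the blue socket empty and the other things on the bench where they were.
- **Not done:** I did not tug the module to test the latch or press on its top, because the height and tab width already matched a latched module.

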